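# Crank the reject plums out of the feeder into the bin

## Task

Stand the small grey reject bin on the table beneath the open end of the feeder's trough and let go of it. Then turn the feeder's two-handled crank clockwise (seen from above), letting go and taking the other grip each time one is about to go under the yellow guard, until the ram comes to its stop and all three plums have dropped into the bin. Leave the bin standing there and leave the things standing around alone.

Things in the scene. Friction and masses are not known exactly. Their poses are not given: they have to be found in the camera images.
- feeder: hand-cranked plum feeder, fixed: green gear housing, top 100 mm up, front face at feeder x = -0.034, sides at y = +-0.054. Origin on the table under the vertical crank axis; z up; x points away from the trough's open end. A steel trough runs from the front face to its open end at x = -0.115, y = 0. A two-ended crank turns on top; a yellow guard covers the far part of its circle
- trough_end (a point): middle of the trough floor at its open end (feeder x = -0.115). Trough 46 mm wide inside, 54 outside; floor 52 mm, walls 85 mm, underside 47 mm above the table, free beneath from x = -0.115 to -0.07; behind that a bracket hangs down to 35 mm
- guard_edge (a point): middle of the guard roof's front edge, on its top, 164 mm above the table (feeder x = 0.038, y = 0). The yellow sheet guard is 132 mm wide in y, reaches back to x = 0.080 and is closed at the sides and back; the crank grips pass under it but a hand cannot
- crank (a joint): crank angle in rad, grows as the crank turns clockwise seen from above, stop at 12.0 (about 1.9 turns); starts anywhere from 0.2 to 1.4. At 0 the red grip stands at the feeder's -y side, the blue one at +y. Turning needs about 0.1 N m; it stays where it is left. It is geared to the ram: 6 mm of ram travel per rad.
- ram (a joint): travel of the white ram plate (41 mm wide, 30 mm high) along the trough towards its open end, m; 0 is fully back (face at feeder x = -0.046), about 0.072 at the stop (face 3 mm past the trough's open end). Moved only by the crank.
- red_grip_mid (a point): middle of the red crank grip: an upright round sleeve, 18 mm diameter, 37 mm high (from 116 to 153 mm above the table), that spins freely on its pin; 55 mm from the crank axis. The crank's flat arm below it has its top 115 mm above the table, hub top 118 mm
- blue_grip_mid (a point): middle of the blue crank grip, like the red one, on the opposite end of the crank
- drop_point (a point): point on the feeder 15 mm in front of the middle of the trough's open end (feeder x = -0.130, y = 0), at trough floor height: the plums fall here
- bin: open-topped grey reject bin, 88 x 82 mm, 40 mm high, walls and floor 4 mm, 0.15 kg, loose; origin at the centre of its underside. An orange upright grip fin stands out from its -x end: 14 mm thick in the bin's y, 40 mm long in x (centre at bin x = -0.062), from 24 to 60 mm high
- bin_center (a point): centre of the bin's inner floor (bin x = y = 0, 4 mm up)
- bin_fin (a point): middle of the bin's orange grip fin, 46 mm above the bin's underside, 14 mm below the fin's top; grasp across the bin's y
- plum1: reject plum, dark red, about 20 mm across and 20 mm high, origin at the centre of its underside as it lies at the start; starts standing in the feeder's trough, in front of the ram
- plum2: reject plum, dark red, about 20 mm across and 20 mm high, origin at the centre of its underside as it lies at the start; starts standing in the feeder's trough, in front of the ram
- plum3: reject plum, dark red, about 20 mm across and 20 mm high, origin at the centre of its underside as it lies at the start; starts standing in the feeder's trough, in front of the ram
- salt_jar: bystander, loose, to be left alone: jar with a red cap, 45 mm diameter, 106 mm high, origin at the centre of its underside
- plum_cup5: bystander, loose, to be left alone: lidded clear cup of pink plums, 113 mm diameter, 52 mm high, origin at the centre of its underside
- marker_black: bystander, loose, to be left alone: black and white marker pen lying flat, 17 mm wide, 130 mm long in its y, 20 mm high, origin at the centre of its underside

How it is judged:
On the way, in this order (a step that is already met when the one before it is completed fails the run):
1. the bin stands on the table under the trough's open end, released (height (world z) of bin below 0.006 m and angle between bin's own z axis and vertical below 0.08 rad and horizontal distance between bin_center and drop_point below 0.028 m and contact force between the fingers and bin below 0.3 N and linear speed of bin below 0.02 m/s), for 0.2 s.
2. the crank has been turned until the ram is at its stop (value of joint crank above 11.5 rad and value of joint ram above 0.066 m), for 0.1 s.
At the end, for the whole second after the job is handed in: The crank is at its stop (within 0.5 rad) and the ram with it; all three plums lie at rest inside the bin; the bin stands upright on the table with its centre within 28 mm (horizontally) of the drop point (all of step 2 and height (world z) of bin below 0.006 m and angle between bin's own z axis and vertical below 0.08 rad and horizontal distance between bin_center and drop_point below 0.028 m and linear speed of bin below 0.02 m/s and x of plum1 in the frame of bin between -0.05 and 0.05 m and y of plum1 in the frame of bin between -0.047 and 0.047 m and z of plum1 in the frame of bin between -0.005 and 0.045 m and linear speed of each of plum1, plum2, plum3 below 0.05 m/s and x of plum2 in the frame of bin between -0.05 and 0.05 m and y of plum2 in the frame of bin between -0.047 and 0.047 m and z of plum2 in the frame of bin between -0.005 and 0.045 m and x of plum3 in the frame of bin between -0.05 and 0.05 m and y of plum3 in the frame of bin between -0.047 and 0.047 m and z of plum3 in the frame of bin between -0.005 and 0.045 m); the robot touches nothing.
It fails at once if the salt jar is pushed more than 30 mm or tipped (distance of salt_jar from where it was at the start of the episode above 0.03 m or angle between salt_jar's own z axis and vertical above 0.4 rad).
It fails at once if the plum cup is pushed more than 30 mm or tipped (distance of plum_cup5 from where it was at the start of the episode above 0.03 m or angle between plum_cup5's own z axis and vertical above 0.4 rad).
It fails at once if the marker pen is pushed more than 30 mm (distance of marker_black from where it was at the start of the episode above 0.03 m).
It also fails if it takes over 72 s, if anything falls off the work surface, if the arm or the gripper's body presses on something with over 40 N, if the wrist force passes 120 N, or if a joint passes its speed limit or range.

## Robot

A 6-joint arm with a two-finger parallel gripper is mounted at the origin on the work surface; the furniture and walls round the work are solid. World frame = base frame: x ahead of the robot, y to its left, z up, the work surface at z = 0. Lengths are in m, angles in rad, forces in N, time in s.
With the tool pointing down it reaches from about 0.35 to 0.775 m from the base axis. Payload 7.3 kg.
Tool frame: the origin (TCP) lies between the finger pads; the fingertips stand 17 mm ahead of it and the grasp point (between the pads) lies 2 mm behind it; z points along the fingers, y is the line along which they close (so a half turn about z gives the same grasp; the last joint's range is limited). The gripper opens to 92 mm and grips with 3 to 60 N. Pads are 19 mm wide; open, the fingers measure 130 mm over their backs; the gripper's body (75 mm by 190 mm) begins 47 mm behind the grasp point.
Start: joints at [1.045, 0.342, 1.524, -0, 1.275, -0.146], TCP at [0.195, 0.488, 0.244] pointing down, gripper open.
Joint ranges: [-2.53, 2.53], [-0.77, 2.02], [0.04, 2.7], [-1, 4.14], [0.28, 2.66], [-3.11, 3.11]. Speed limits (rad/s): [2.57, 2.57, 3.14, 3.14, 3.14, 3.14].

## Interface

Orientations are given as [roll, pitch, yaw] about the fixed x, y, z axes, in that order (R = Rz(yaw) Ry(pitch) Rx(roll)).
In Python, from cell import robot, optics gives the robot as it stands.
- The arm moves only by the tool play_rows, never from a script. Its argument "rows" is a list of rows, each a list of 7 numbers: the shift along the tool's x, y, z in cm, then the turn, a rotation vector about the tool's x, y, z in rad, then the opening, from 0 (shut) to 1 (fully open). In form: [[tx, ty, tz, wx, wy, wz, grip], ...]. A call has 1 to 20 rows; each row is the pose to reach, as a shift and turn from the pose commanded when the call began, along the tool's axes at that moment; what a row does not reach only later rows make up. A row lasts 1/10 s, in which the tool goes at most 50 mm and 8.59 degrees, less where a joint would pass 70% of its speed; a pose out of reach is approached as far as the arm can. A call with a gripper value outside its range is refused whole. The fingers move at their own pace and stop on an object; "squeeze" is the grip in N (left out, the last holds). Time passes only in rows, so rows that repeat a pose let the fingers close. It gives the time, the measured TCP pose, the force, the opening and the grip force at its end, in the units of the state.
- robot.observe(): the state, without advancing time (a new reading comes with each control period).
- optics.read_camera(name): name is "scene" or "top" or "wrist"; returns (picture, depth): 480x640x3 uint8, red, green, blue; 480x640 float32, m along the optical axis (not along the pixel's ray), 0 where there is no reading.
- optics.camera_model(name): a dict with "fx", "fy", "cx", "cy" (pixels), "dist" ([k1, k2, p1, p2, k3] as OpenCV has them; the pictures are not rectified), "origin" and "rotation" of the camera in the world; the wrist camera has in their place "tool_from_camera" (4x4, takes a point from camera to tool coordinates, whose origin is the TCP and whose axes are the flange's). Camera axes: x right, y up, looking along -z (the intrinsics and any distortion apply to the point x, -y, -z); pixel columns grow to the right and rows downward; lengths in m; the calibration is good to about 2 mm. A picture is of the moment at which its call begins: read the wrist's pose just before it. camera_model takes no time and is no camera call.
- robot.hand_in(): hands the job in; it is judged then, once.
The state is a dict: "time": time; "qpos": joint angles; "qvel": joint speeds; "joint_efforts": joint torques, N m; "tool_pos": TCP position; "tool_rot": TCP orientation; "contact_force": force on the tool from outside, world axes, zero at the start; "torque": the same for the moment, N m; "opening": finger opening in m; "grip_force": force on a finger pad.
Only numpy, scipy, OpenCV 4.12 (cv2) and the standard library are available. Lean on these libraries where they do the work, as an engineer would, in place of code of your own. Each camera call takes 0.05 s, during which the arm holds its last target. There are 200 camera calls.

## Working session

There is one attempt and no reset: what is moved stays moved. The work goes in short steps, Python scripts to look and compute and a tool call to move; the robot and the scene stay as the last step left them, time stands still between calls to the robot, and variables do not carry over. Pictures are saved under pics/ and viewed, at most 10 in all, crops included, and the job is handed in when it is done.

Besides the shell and the picture viewer there is one more tool, called after "Request:" as name([rows], argument=value, ...), one row to a line, values as JSON. play_rows: Moves the arm, as the interface text tells. Its arguments: {"type":"object","properties":{"rows":{"type":"array"},"squeeze":{"type":"number"}},"required":["rows"]}

```bash
mkdir -p pics; ls
python3 - <<'E'
from cell import robot, optics
import cv2,numpy as np
print(robot.observe())
for n in("scene","top"):
    p,d=optics.read_camera(n); cv2.imwrite(f"pics/{n}1.png",p[:,:,::-1]); np.savez(f"{n}1.npz",p=p,d=d)
    print(n,optics.camera_model(n))
print(optics.camera_model("wrist"))
E
```

```text
pics
{'time': 0.0, 'qpos': array([ 1.04502597e+00,  3.42726272e-01,  1.52503882e+00, -1.01752611e-06,
        1.27537246e+00, -1.46035535e-01]), 'qvel': array([ 0.00043476, -0.00126277,  0.00189548, -0.00142126,  0.00041013,
       -0.0002692 ]), 'joint_efforts': array([ 1.00502239e-03, -4.31234658e+01, -2.44226503e+01,  7.18686660e-02,
        5.58083807e-02, -1.23327836e-04]), 'tool_pos': array([0.19440629, 0.48726643, 0.24303548]), 'tool_rot': array([-3.14006406e+00, -2.23846336e-04,  2.76185796e+00]), 'contact_force': array([0.84305143, 0.8199018 , 0.42513745]), 'torque': array([0.01238919, 0.01452316, 0.01558118]), 'grip_force': 0.0, 'opening': 0.09178017114530168}
scene {'fx': 561.3756035459525, 'fy': 561.3756035459525, 'cx': 318.77363770915366, 'cy': 238.34914046637874, 'dist': array([-0.03998712,  0.        ,  0.        ,  0.        ,  0.        ]), 'origin': array([-0.17893147, -0.44079787,  0.97305625]), 'rotation': array([ 0.78891641,  0.003756  , -0.93978303])}
top {'fx': 510.12538256187116, 'fy': 510.12538256187116, 'cx': 324.7548616751719, 'cy': 243.35307520021865, 'dist': array([-0.11919896,  0.        ,  0.        ,  0.        ,  0.        ]), 'origin': array([0.41600972, 0.0613558 , 1.24337873]), 'rotation': array([ 0.08380601, -0.00228253, -1.57744878])}
{'fx': 351.2584322972079, 'fy': 351.2584322972079, 'cx': 321.79509264463707, 'cy': 246.756456897638, 'dist': array([-0.04024417,  0.        ,  0.        ,  0.        ,  0.        ]), 'tool_from_camera': array([[-4.11786000e-06,  9.62609036e-01,  2.70894523e-01,
         7.40468147e-02],
       [ 9.99999911e-01,  1.18111925e-04, -4.04503367e-04,
        -5.48666461e-04],
       [-4.21374470e-04,  2.70894498e-01, -9.62608952e-01,
        -1.40020044e-01],
       [ 0.00000000e+00,  0.00000000e+00,  0.00000000e+00,
         1.00000000e+00]])}
```

View pics/top1.png

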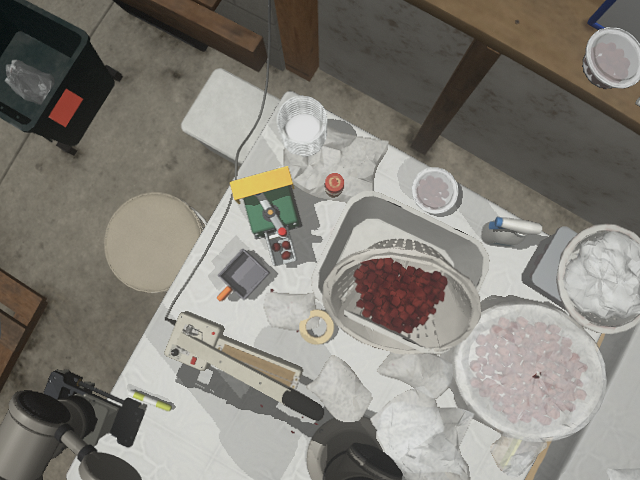

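View pics/scene1.png

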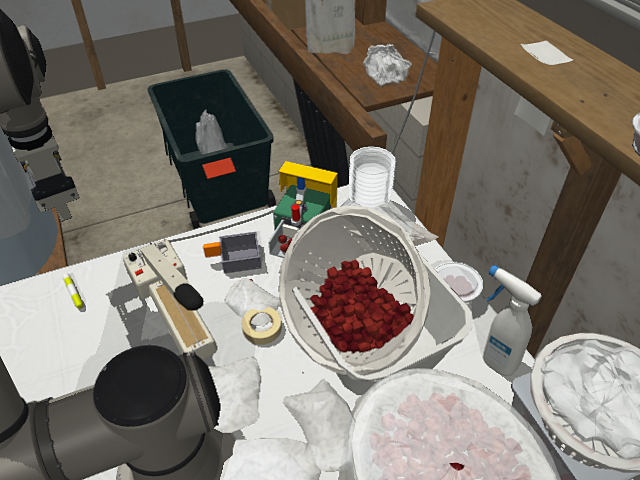

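The top view shows the feeder with its yellow guard at about (262,184), the red grip at (282,232) and the trough's open end near (284,262). The bin is at (246,273) with its fin at (224,294), and the colander is on the right. The salt jar is at (334,184).

```bash
cat > h.py <<'E'
from cell import robot, optics
import cv2,numpy as np
from scipy.spatial.transform import Rotation as R
def cam(n,st=None):
    m=optics.camera_model(n); K=np.array([[m['fx'],0,m['cx']],[0,m['fy'],m['cy']],[0,0,1]])
    if n=='wrist':
        T=np.eye(4);T[:3,:3]=R.from_euler('xyz',st['tool_rot']).as_matrix();T[:3,3]=st['tool_pos']
        T=T@m['tool_from_camera'];Rm,o=T[:3,:3],T[:3,3]
    else: Rm,o=R.from_euler('xyz',m['rotation']).as_matrix(),m['origin']
    return K,m['dist'],Rm,o
def rays(c,uv):
    K,D,Rm,o=c
    q=cv2.undistortPoints(np.float64(uv).reshape(-1,1,2),K,D).reshape(-1,2)
    return np.c_[q[:,0],-q[:,1],-np.ones(len(q))]@Rm.T
def plane(c,uv,z):
    r=rays(c,uv); return c[3]+r*((z-c[3][2])/r[:,2])[:,None]
def cloud(c,d,mask):
    v,u=np.nonzero(mask&(d>0)); return c[3]+rays(c,np.c_[u,v])*d[v,u][:,None]
def masks(p):
    h,s,v=cv2.split(cv2.cvtColor(p,cv2.COLOR_RGB2HSV)); h=h.astype(int)
    return dict(yellow=(abs(h-24)<6)&(s>180)&(v>120),orange=(abs(h-10)<5)&(s>170)&(v>110),
      red=((h<5)|(h>174))&(s>170)&(v>90),blue=(abs(h-112)<10)&(s>130)&(v>60),green=(abs(h-72)<15)&(s>100)&(v>40))
E
python3 - <<'E'
from h import *
c=cam('top'); f=np.load('top1.npz');p,d=f['p'],f['d'];M=masks(p)
for k,(u0,u1,v0,v1) in dict(yellow=(220,305,160,205),orange=(205,245,275,310),red=(260,300,215,250),blue=(245,305,170,240),green=(235,310,175,245)).items():
    m=np.zeros_like(M[k]);m[v0:v1,u0:u1]=M[k][v0:v1,u0:u1]
    P=cloud(c,d,m);print(k,len(P))
    if len(P)<3: continue
    print(' z pct',np.percentile(P[:,2],[5,50,95]).round(3),'mean',P.mean(0).round(4))
    zt=np.percentile(P[:,2],97);T=P[P[:,2]>zt-.012]
    r=cv2.minAreaRect((T[:,:2]*1000).astype(np.float32));print(' rect top mm',r,cv2.boxPoints(r).round(0).tolist())
# height map around for obstacles
allm=np.ones_like(d,bool);P=cloud(c,d,allm)
for x in np.arange(.82,.30,-.03):
    print('%.2f'%x,' '.join('%4d'%(1000*np.max(P[(abs(P[:,0]-x)<.015)&(abs(P[:,1]-y)<.015),2],initial=-.099)) for y in np.arange(.40,-.12,-.03)))
E
python3 - <<'E'
import cv2
for n,(x,y,w,h) in dict(top=(200,150,160,160),).items():
    i=cv2.imread(f'pics/{n}1.png')[y:y+h,x:x+w];a=cv2.resize(i,(600,600),interpolation=cv2.INTER_CUBIC);cv2.imwrite('pics/crop1.png',a)
E
```

```text
Traceback (most recent call last):
  File "h.py", line 18, in cloud
    v,u=np.nonzero(mask&(d>0)); return c[3]+rays(c,np.c_[u,v])*d[v,u][:,None]
                                            ~~~~^^^^^^^^^^^^^^
  File "h.py", line 13, in rays
    q=cv2.undistortPoints(np.float64(uv).reshape(-1,1,2),K,D).reshape(-1,2)
      ~~~~~~~~~~~~~~~~~~~^^^^^^^^^^^^^^^^^^^^^^^^^^^^^^^^^^^^
cv2.error: OpenCV(4.12.0) /io/opencv/modules/calib3d/src/undistort.dispatch.cpp:347: error: (-215:Assertion failed) CV_IS_MAT(_src) && CV_IS_MAT(_dst) && (_src->rows == 1 || _src->cols == 1) && (_dst->rows == 1 || _dst->cols == 1) && _src->cols + _src->rows - 1 == _dst->rows + _dst->cols - 1 && (CV_MAT_TYPE(_src->type) == CV_32FC2 || CV_MAT_TYPE(_src->type) == CV_64FC2) && (CV_MAT_TYPE(_dst->type) == CV_32FC2 || CV_MAT_TYPE(_dst->type) == CV_64FC2) in function 'cvUndistortPointsInternal'
```

View pics/crop1.png

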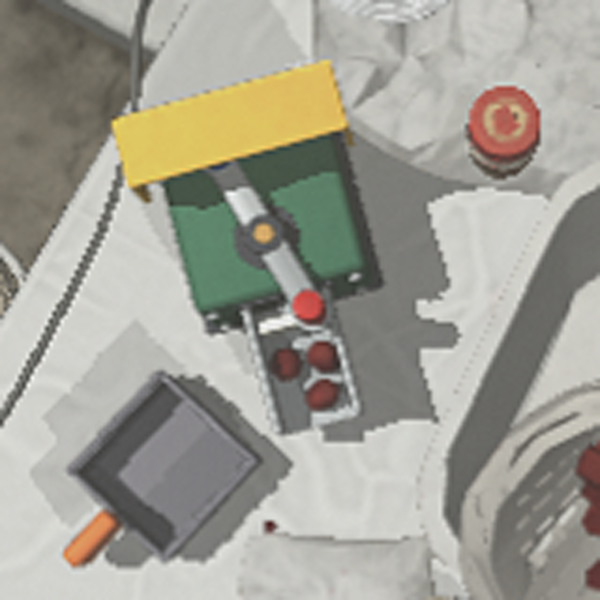

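The crop shows the hub at about (270,212) in the full image, the red grip at (282,231), the blue end under the guard, and the bin clear of the feeder with its fin at lower left.

```bash
sed -i 's/(abs(h-24)<6)&(s>180)/(abs(h-24)<6)\&(s>120)/; s/(abs(h-10)<5)&(s>170)/(abs(h-10)<6)\&(s>120)/; s/(s>170)&(v>90)/(s>140)\&(v>140)/; s/v,u=np.nonzero(mask&(d>0));/v,u=np.nonzero(mask\&(d>0))\n    if len(v)==0: return np.zeros((0,3))\n   /' h.py
python3 - <<'E'
from h import *
c=cam('top'); f=np.load('top1.npz');p,d=f['p'],f['d'];M=masks(p)
print(p[180,262],p[294,224],p[231,282],p[221,262])
for k,(u0,u1,v0,v1) in dict(yellow=(220,305,160,205),orange=(205,245,275,310),red=(260,300,215,250),blue=(245,305,170,240),green=(235,310,175,245)).items():
    m=np.zeros_like(M[k]);m[v0:v1,u0:u1]=M[k][v0:v1,u0:u1]
    P=cloud(c,d,m);print(k,len(P))
    if len(P)<3: continue
    print(' z pct',np.percentile(P[:,2],[5,50,95]).round(3),'mean',P.mean(0).round(4))
    zt=np.percentile(P[:,2],97);T=P[P[:,2]>zt-.012]
    r=cv2.minAreaRect((T[:,:2]*1000).astype(np.float32));print(' rect top mm',r,cv2.boxPoints(r).round(0).tolist())
print('hub',plane(c,[[269.9,212.1]],.118))
# bin rim corners by crop px -> plane z .04
q=np.array([[162,373],[263,460],[167,558],[70,468]])*160/600+[200,150]
B=plane(c,q,.04);print('bin corners',B.round(4),B.mean(0))
q=np.array([[245,312],[330,303],[280,432],[357,415]])*160/600+[200,150]
print('trough',plane(c,q,.085).round(4))
P=cloud(c,d,d>0)
print('      ',' '.join('%4d'%round(1000*y) for y in np.arange(.40,-.12,-.03)))
for x in np.arange(.82,.30,-.03):
    print('%.2f'%x,' '.join('%4d'%(1000*np.max(P[(abs(P[:,0]-x)<.015)&(abs(P[:,1]-y)<.015),2],initial=-.099)) for y in np.arange(.40,-.12,-.03)))
E
```

```text
[223 195  98] [222 137  88] [201  81  76] [ 93 132 106]
yellow 1130
 z pct [0.161 0.164 0.168] mean [0.6386 0.1951 0.1643]
 rect top mm ((638.9420166015625, 194.97840881347656), (42.30425262451172, 129.5961456298828), 14.904178619384766) [[602.0, 252.0], [635.0, 127.0], [676.0, 138.0], [643.0, 263.0]]
orange 93
 z pct [0.054 0.059 0.063] mean [0.4006 0.2942 0.0577]
 rect top mm ((400.921630859375, 293.70147705078125), (12.992033958435059, 38.565025329589844), 49.18696594238281) [[382.0, 301.0], [411.0, 276.0], [420.0, 286.0], [391.0, 311.0]]
red 40
 z pct [0.15  0.153 0.157] mean [0.535  0.1504 0.153 ]
 rect top mm ((534.8256225585938, 149.92628479003906), (13.551247596740723, 13.132561683654785), 1.0591944456100464) [[528.0, 156.0], [528.0, 143.0], [542.0, 143.0], [541.0, 157.0]]
blue 0
green 0
hub [[0.58121828 0.17995504 0.118     ]]
bin corners [[0.5038 0.2514 0.04  ]
 [0.4485 0.1873 0.04  ]
 [0.3872 0.2478 0.04  ]
 [0.444  0.3096 0.04  ]] [0.44587972 0.24900693 0.04      ]
trough [[0.5375 0.1937 0.085 ]
 [0.5426 0.1418 0.085 ]
 [0.4642 0.1723 0.085 ]
 [0.4742 0.1255 0.085 ]]
    
[... 1102 characters left out ...]
  137  141  108   16  206  216  217
0.49    7   12   10    8   44   48   45   92   79   92    7  142  139  278  292  300  305  308
0.46    6   15    6   43   47   10   43   90   88   56    7  142  256  275  286  289  302  307
0.43   14   11    7   45   62    9   44   43    7    7  141  218  239  238  139  140  145  151
0.40   13    6    5   64   63   45   44   18   21   24  137  208  214  159  138  139  140  138
0.37   52   16   10   51    6   44   14   23   30   32   29  181  180  146  128  133  137  138
0.34   62   84   61   62    6    7    7   25   29   32   31   29  156  147  142  141  130  134
0.31   84   97   98   61   17    7    9   21   21   27   29   29  121  136  130  142  140  141
```

```bash
cat >> h.py <<'E'
def goto(pts,st=None):
    "pts: list of (x,y,z,yaw) -> row shifts cm / rotvec"
    st=st or robot.observe(); R0=R.from_euler('xyz',st['tool_rot']); out=[]
    for x,y,z,w in pts:
        s=R0.inv().apply(np.array([x,y,z])-st['tool_pos'])*100
        rv=(R0.inv()*R.from_euler('xyz',[np.pi,0,w])).as_rotvec()
        out.append(np.r_[s.round(2),rv.round(3)].tolist())
    return out
F=np.array([.582,.180]);FY=.26
def f2w(x,y): return F+np.array([[np.cos(FY),-np.sin(FY)],[np.sin(FY),np.cos(FY)]])@[x,y]
E
python3 -c "
from h import *
print(goto([(.401,.294,.19,2.40),(.401,.294,.13,2.4)]))"
```

```text
[[-26.35, -10.29, 5.32, -0.001, 0.0, 0.362], [-26.35, -10.28, 11.32, -0.001, 0.0, 0.362]]
```

Request:
play_rows([
  [-6.6,-2.6,1.3,0,0,0.09,0.5],
  [-13.2,-5.1,2.7,0,0,0.18,0.5],
  [-19.8,-7.7,4,0,0,0.27,0.5],
  [-24,-9.4,5,0,0,0.33,0.5],
  [-26.35,-10.3,5.3,0,0,0.362,0.5],
  [-26.35,-10.3,5.3,0,0,0.362,0.5],
  [-26.35,-10.3,5.3,0,0,0.362,0.5],
  [-26.35,-10.3,5.3,0,0,0.362,0.5],
])

```text
time: 0.9
tool_pos: [0.4012, 0.2937, 0.1903]
tool_rot: [-3.141, -0.001, 2.398]
contact_force: [-1.2, 0.1, -0.4]
opening: 0.0461
grip_force: 0.0
```

Run:
```python
from h import *
st=robot.observe(); p,d=optics.read_camera('wrist'); c=cam('wrist',st)
cv2.imwrite('pics/w1.png',p[:,:,::-1])
print(st['tool_pos'],st['tool_rot'],st['opening'])
M=masks(p); m=M['orange'].astype(np.uint8)
n,l,s,cc=cv2.connectedComponentsWithStats(m);k=1+s[1:,4].argmax();print(s[k],cc[k])
P=cloud(c,d,l==k);zt=np.percentile(P[:,2],95);print('ztop',zt)
T=P[P[:,2]>zt-.006];print(cv2.minAreaRect((T[:,:2]*1000).astype(np.float32)))
```

```text
[0.40121001 0.2937139  0.19027584] [-3.14050830e+00 -8.41550280e-04  2.39760217e+00] 0.04606142913472922
[315 212  17  52 817] [322.6621787  238.12117503]
ztop 0.059952102122556306
((399.147705078125, 295.21337890625), (12.271221160888672, 39.126991271972656), 47.137203216552734)
```

View pics/w1.png

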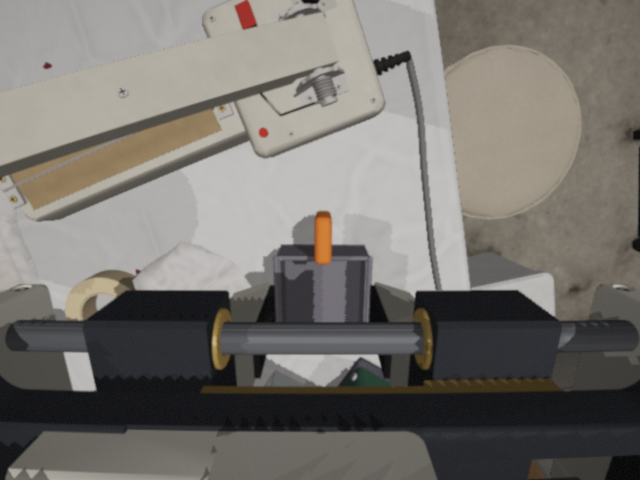

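The fin is centred at (323,238) in the wrist view, in line with the open fingers and with the bin below it.

Request:
play_rows([
  [0.25,0,4,0,0,0,0.5],
  [0.25,0,8,0,0,0,0.5],
  [0.25,0,11,0,0,0,0.5],
  [0.25,0,13.5,0,0,0,0.5],
  [0.25,0,14.6,0,0,0,0.5],
  [0.25,0,14.6,0,0,0,0.5],
  [0.25,0,14.6,0,0,0,0],
  [0.25,0,14.6,0,0,0,0],
  [0.25,0,14.6,0,0,0,0],
  [0.25,0,14.6,0,0,0,0],
  [0.25,0,14.6,0,0,0,0],
  [0.25,0,14.6,0,0,0,0],
], squeeze=40)

```text
time: 2.15
tool_pos: [0.3996, 0.2961, 0.0453]
tool_rot: [3.141, 0.0, 2.4]
contact_force: [-1.3, -0.1, 5.8]
opening: 0.0138
grip_force: 40.0
```

```bash
python3 -c "
from h import *
z=robot.observe()['tool_pos'][2]
psi=-1.29
def P(y,dz): 
    C=f2w(-.132,y); f=C-.062*np.array([np.cos(psi),np.sin(psi)]); return (*f,z+dz,psi+np.pi)
print(z,goto([P(.095,.003),P(.05,.003),P(0,.003),P(0,.0)]))"
```

```text
0.04529940655736109 [[-0.88, 1.0, -0.3, 0.001, 0.0, 0.548], [-4.67, -1.43, -0.3, 0.001, 0.0, 0.548], [-8.89, -4.12, -0.3, 0.001, 0.0, 0.548], [-8.89, -4.12, -0.0, 0.001, 0.0, 0.548]]
```

Request:
play_rows([
  [0,0,-0.5,0,0,0,0],
  [-0.2,0.2,-0.5,0,0,0.13,0],
  [-0.4,0.4,-0.5,0,0,0.26,0],
  [-0.6,0.7,-0.5,0,0,0.39,0],
  [-0.88,1.0,-0.5,0,0,0.548,0],
  [-0.88,1.0,-0.5,0,0,0.548,0],
  [-0.88,1.0,-0.5,0,0,0.548,0],
])

```text
time: 2.85
tool_pos: [0.4123, 0.2972, 0.0496]
tool_rot: [-3.141, 0.0, 1.855]
contact_force: [-0.2, 0.4, -2.5]
opening: 0.0135
grip_force: 40.0
```

Run:
```python
from h import *
p,d=optics.read_camera('scene');cv2.imwrite('pics/s2.png',cv2.resize(p[170:320,180:380,::-1],(800,600)))
print(robot.observe()['tool_pos'])
```

```text
[0.41225463 0.29728604 0.04965207]
```

View pics/s2.png

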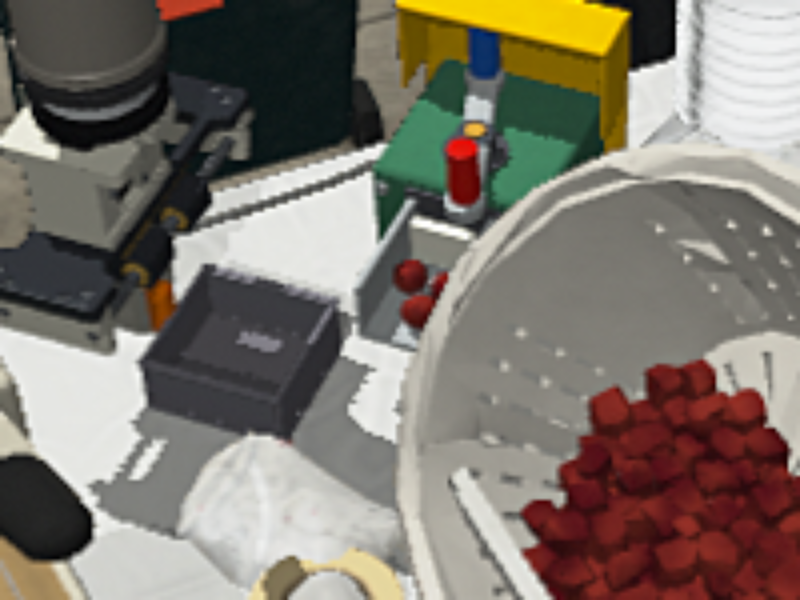

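The bin is held level and rotated, clear of the trough. I'll slide it in sideways now.

Request:
play_rows([
  [-0.5,0,0.2,0,0,0,0],
  [-1.5,0,0.2,0,0,0,0],
  [-3,-0.1,0.2,0,0,0,0],
  [-4.5,-0.1,0.2,0,0,0,0],
  [-6,-0.15,0.2,0,0,0,0],
  [-7.5,-0.2,0.2,0,0,0,0],
  [-9,-0.2,0.2,0,0,0,0],
  [-9.5,-0.2,0.2,0,0,0,0],
  [-9.5,-0.2,0.3,0,0,0,0],
  [-9.5,-0.2,0.4,0,0,0,0],
  [-9.5,-0.2,0.45,0,0,0,0],
])

```text
time: 4.0
tool_pos: [0.4368, 0.2058, 0.0453]
tool_rot: [-3.142, 0.0, 1.853]
contact_force: [-1.4, -1.7, 6.1]
opening: 0.0137
grip_force: 40.0
```

Request:
play_rows([
  [0,0,0,0,0,0,0.45],
  [0,0,0,0,0,0,0.45],
  [0,0,0,0,0,0,0.45],
  [0,0,0,0,0,0,0.45],
  [0,0,-1,0,0,0,0.45],
  [0,0,-3,0,0,0,0.45],
  [0,0,-7,0,0,0,0.45],
  [0,0,-11,0,0,0,0.45],
  [0,0,-16,0,0,0,0.45],
  [0,0,-16,0,0,0,0.45],
  [0,0,-16,0,0,0,0.45],
])

```text
time: 5.1
tool_pos: [0.4373, 0.2057, 0.2068]
tool_rot: [3.138, -0.0, 1.852]
contact_force: [-0.2, 0.6, -0.5]
opening: 0.0414
grip_force: 0.0
```

Run:
```python
from h import *
st=robot.observe(); p,d=optics.read_camera('wrist'); c=cam('wrist',st)
print(st['tool_pos'],st['tool_rot'],st['opening'],st['qpos'])
M=masks(p); m=M['orange'].astype(np.uint8)
n,l,s,cc=cv2.connectedComponentsWithStats(m);k=1+s[1:,4].argmax()
P=cloud(c,d,l==k);zt=np.percentile(P[:,2],95);T=P[P[:,2]>zt-.006]
print(zt,cv2.minAreaRect((T[:,:2]*1000).astype(np.float32)))
# top: refine red grip / guard unaffected?
p,d=optics.read_camera('top');cv2.imwrite('pics/t3.png',cv2.resize(p[150:310,200:360,::-1],(600,600)))
g=f2w(-.055*np.sin(1.263),-.055*np.cos(1.263));print('red',g,'approach',goto([(*g,.215,.26+np.pi)]),'alt',goto([(*g,.215,.26)]))
```

```text
[0.43734118 0.20568423 0.20676213] [ 3.13814926e+00 -6.66022781e-05  1.85183444e+00] 0.041366949488983125 [ 2.80821407e-01  2.99630139e-01  1.69563058e+00  7.40222119e-05
  1.14288855e+00 -2.47188006e-04]
0.05985364296445074 ((435.97894287109375, 204.54188537597656), (13.01558780670166, 39.671268463134766), 15.685528755187988)
red [0.53563015 0.15042235] approach [[-8.03, 8.03, -1.07, -0.001, -0.001, -1.55]] alt [[-8.03, 8.03, -1.07, -0.001, 0.001, 1.592]]
```

View pics/t3.png

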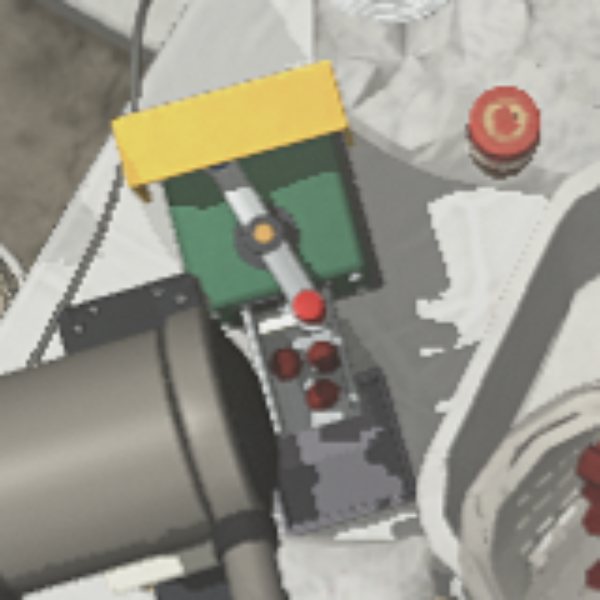

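The bin stands under the trough end at crop (345,450), about 4 mm off the drop point, and the crank hasn't moved. Next is the red grip.

Request:
play_rows([
  [-0.7,0.7,-1,0,0,-0.14,0.45],
  [-1.4,1.4,-1,0,0,-0.28,0.45],
  [-2.1,2.1,-1,0,0,-0.42,0.45],
  [-2.8,2.8,-1,0,0,-0.56,0.45],
  [-3.6,3.6,-1,0,0,-0.7,0.45],
  [-4.3,4.3,-1,0,0,-0.84,0.45],
  [-5,5,-1,0,0,-0.98,0.45],
  [-5.8,5.8,-1,0,0,-1.12,0.45],
  [-6.5,6.5,-1,0,0,-1.26,0.45],
  [-7.3,7.3,-1,0,0,-1.4,0.45],
  [-8,8,-1,0,0,-1.54,0.45],
  [-8.03,8.03,-1,0,0,-1.55,0.45],
  [-8.03,8.03,-1,0,0,-1.55,0.45],
])

```text
time: 6.5
tool_pos: [0.5357, 0.1506, 0.2138]
tool_rot: [3.141, -0.003, -2.885]
contact_force: [0.8, 0.8, -0.2]
opening: 0.041
grip_force: 0.0
```

Run:
```python
from h import *
st=robot.observe(); p,d=optics.read_camera('wrist'); c=cam('wrist',st)
cv2.imwrite('pics/w4.png',p[:,:,::-1])
print(st['tool_pos'],st['tool_rot'],st['opening'],st['qpos'])
m=masks(p)['red'].astype(np.uint8)
n,l,s,cc=cv2.connectedComponentsWithStats(m)
for k in range(1,n):
    if s[k,4]>60:
        P=cloud(c,d,l==k)
        if len(P): print(s[k],P.mean(0).round(4),np.percentile(P[:,2],95).round(3))
```

```text
[0.53568435 0.15060634 0.21380275] [ 3.14100186e+00 -2.92667548e-03 -2.88499281e+00] 0.04100494949499742 [ 1.36210858e-01  4.25662487e-01  1.48109899e+00  2.48687744e-04
  1.23780763e+00 -1.69126608e+00]
```

View pics/w4.png

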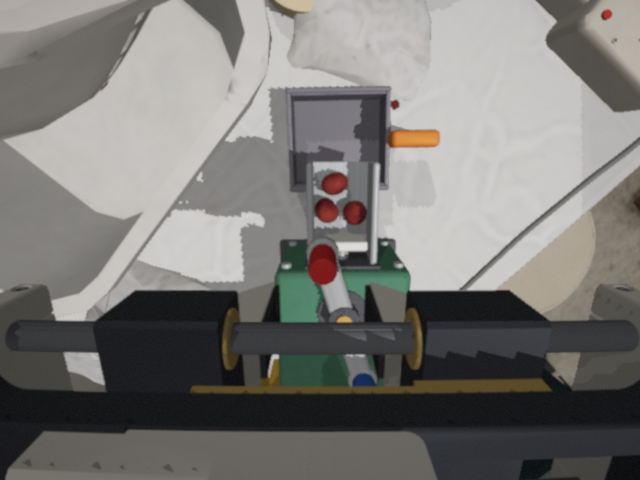

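The red grip at (322,265) is centred between the fingers. The bin is under the trough end at (340,140), with the plums still in the trough.

Request:
play_rows([
  [0,0,3,0,0,0,0.45],
  [0,0,5.5,0,0,0,0.45],
  [0,0,7,0,0,0,0.45],
  [0,0,7.6,0,0,0,0.45],
  [0,0,7.6,0,0,0,0.45],
  [0,0,7.6,0,0,0,0],
  [0,0,7.6,0,0,0,0],
  [0,0,7.6,0,0,0,0],
  [0,0,7.6,0,0,0,0],
  [0,0,7.6,0,0,0,0],
], squeeze=25)

```text
time: 7.55
tool_pos: [0.5367, 0.1508, 0.1399]
tool_rot: [-3.142, 0.001, -2.881]
contact_force: [-0.4, 1.6, 3.3]
opening: 0.0175
grip_force: 25.0
```

```bash
cat >> h.py <<'E'
def arc(a,b,n,z=None):
    "rows for grip moving on the circle, in tool frame relative to the grip angle a"
    st=robot.observe(); p=lambda t: f2w(-.055*np.sin(t),-.055*np.cos(t))
    z=st['tool_pos'][2]; R0=R.from_euler('xyz',st['tool_rot'])
    for t in np.linspace(a,b,n+1)[1:]:
        s=R0.inv().apply(np.r_[p(t)-p(a),0])*100; print([*s[:2].round(2).tolist(),0,0,0,0,0],end=', ')
    print()
E
python3 -c "
from h import *
st=robot.observe();print(st)
r=st['tool_pos'][:2]-F;fx=r@[np.cos(FY),np.sin(FY)];fy=r@[-np.sin(FY),np.cos(FY)];print(fx,fy,np.hypot(fx,fy),np.arctan2(-fx,-fy))
arc(1.263,3.34,14)"
```

```text
{'time': 7.55, 'qpos': array([ 1.36302737e-01,  5.01249245e-01,  1.57944124e+00,  1.61359999e-04,
        1.05961034e+00, -1.69470753e+00]), 'qvel': array([-0.00010897,  0.00026889, -0.00244019, -0.00055828, -0.00046009,
       -0.00085991]), 'joint_efforts': array([-2.14619162e-01, -4.63268173e+01, -2.06121647e+01, -1.45576000e-01,
       -4.11924475e-02, -1.08561537e-03]), 'tool_pos': array([0.53673733, 0.15077322, 0.13988599]), 'tool_rot': array([-3.14157274e+00,  1.29933444e-03, -2.88145755e+00]), 'contact_force': array([-0.41392874,  1.58539008,  3.25992389]), 'torque': array([0.10291165, 0.0974895 , 0.01136568]), 'grip_force': 25.000324845314026, 'opening': 0.01754658262490385}
-0.05125502582055283 -0.016608316807891293 0.053878695780956144 1.2574393471046559
[0.19, 0.79, 0, 0, 0, 0, 0], [0.26, 1.61, 0, 0, 0, 0, 0], [0.21, 2.42, 0, 0, 0, 0, 0], [0.04, 3.22, 0, 0, 0, 0, 0], [-0.25, 3.98, 0, 0, 0, 0, 0], [-0.65, 4.69, 0, 0, 0, 0, 0], [-1.15, 5.34, 0, 0, 0, 0, 0], [-1.73, 5.9, 0, 0, 0, 0, 0], [-2.4, 6.37, 0, 0, 0, 0, 0], [-3.13, 6.74, 0, 0, 0, 0, 0], [-3.9, 7.0, 0, 0, 0, 0, 0], [-4.7, 7.14, 0, 0, 0, 0, 0], [-5.52, 7.16, 0, 0, 0, 0, 0], [-6.33, 7.06, 0, 0, 0, 0, 0],
```

Request:
play_rows([
  [0.19,0.79,0,0,0,0,0],
  [0.26,1.61,0,0,0,0,0],
  [0.21,2.42,0,0,0,0,0],
  [0.04,3.22,0,0,0,0,0],
  [-0.25,3.98,0,0,0,0,0],
  [-0.65,4.69,0,0,0,0,0],
  [-1.15,5.34,0,0,0,0,0],
  [-1.73,5.9,0,0,0,0,0],
  [-2.4,6.37,0,0,0,0,0],
  [-3.13,6.74,0,0,0,0,0],
  [-3.13,6.74,0,0,0,0,0],
])

```text
time: 8.65
tool_pos: [0.5508, 0.2246, 0.1399]
tool_rot: [-3.141, 0.003, -2.881]
contact_force: [3.3, -2.2, 5.9]
opening: 0.0173
grip_force: 25.0
```

```bash
cat >> h.py <<'E'
def ang():
    st=robot.observe(); r=st['tool_pos'][:2]-F;fx=r@[np.cos(FY),np.sin(FY)];fy=r@[-np.sin(FY),np.cos(FY)]
    print('t',st['time'],'feeder xy',fx.round(4),fy.round(4),'r',np.hypot(fx,fy).round(4),'th',np.arctan2(-fx,-fy).round(3),'F',st['contact_force'].round(1),'open',st['opening'].round(4)); return st
E
python3 -c "
from h import *
ang()
p,d=optics.read_camera('top');cv2.imwrite('pics/t5.png',np.hstack([cv2.resize(p[150:310,200:330,::-1],(400,492))]))"
```

```text
Traceback (most recent call last):
  File "h.py", line 44, in ang
    print('t',st['time'],'feeder xy',fx.round(4),fy.round(4),'r',np.hypot(fx,fy).round(4),'th',np.arctan2(-fx,-fy).round(3),'F',st['contact_force'].round(1),'open',st['opening'].round(4)); return st
                                                                                                                                                                    ^^^^^^^^^^^^^^^^^^^
AttributeError: 'float' object has no attribute 'round'
```

Request:
play_rows([
  [-0.77,0.26,0,0,0,0,0],
  [-1.57,0.4,0,0,0,0,0],
  [-2.39,0.42,0,0,0,0,0],
  [-3.2,0.32,0,0,0,0,0],
  [-3.2,0.32,0,0,0,0,0],
  [-3.2,0.32,0,0,0,0,0],
])

```text
time: 9.25
tool_pos: [0.5801, 0.2351, 0.1399]
tool_rot: [-3.14, 0.001, -2.881]
contact_force: [1.5, -4.5, 6.7]
opening: 0.0173
grip_force: 25.0
```

```bash
sed -i "s/st\['opening'\].round(4)/st['opening']/" h.py
python3 -c "
from h import *
st=ang()
p=lambda t: f2w(-.055*np.sin(t),-.055*np.cos(t))
print(goto([(*p(.2),.215,.26+np.pi)]))"
```

```text
t 9.25 feeder xy 0.0123 0.0538 r 0.0552 th -2.916 F [ 1.5 -4.5  6.7] open 0.017347992230169293
[[2.32, -10.78, -7.5, -0.001, 0.001, 0.0]]
```

Request:
play_rows([
  [0,0,0,0,0,0,0.45],
  [0,0,0,0,0,0,0.45],
  [0,0,0,0,0,0,0.45],
  [0,0,-2,0,0,0,0.45],
  [0,0,-5.5,0,0,0,0.45],
  [0.6,-2.7,-5.5,0,0,0,0.45],
  [1.6,-6.7,-5.5,0,0,0,0.45],
  [2.46,-10.76,-5.5,0,0,0,0.45],
  [2.46,-10.76,-5.5,0,0,0,0.45],
  [2.46,-10.76,-2.5,0,0,0,0.45],
  [2.46,-10.76,-0.5,0,0,0,0.45],
  [2.46,-10.76,0,0,0,0,0.45],
  [2.46,-10.76,0,0,0,0,0],
  [2.46,-10.76,0,0,0,0,0],
  [2.46,-10.76,0,0,0,0,0],
  [2.46,-10.76,0,0,0,0,0],
])

```text
time: 10.85
tool_pos: [0.584, 0.1246, 0.1404]
tool_rot: [-3.14, 0.002, -2.881]
contact_force: [0.9, -1.5, 2.6]
opening: 0.0173
grip_force: 25.0
```

```bash
python3 -c "
from h import *
st=ang()
arc(.225,3.34,19)"
```

```text
t 10.85 feeder xy -0.0123 -0.054 r 0.0554 th 0.225 F [ 0.9 -1.5  2.6] open 0.01733267051344489
[0.86, 0.27, 0, 0, 0, 0, 0], [1.66, 0.68, 0, 0, 0, 0, 0], [2.39, 1.22, 0, 0, 0, 0, 0], [3.01, 1.86, 0, 0, 0, 0, 0], [3.53, 2.6, 0, 0, 0, 0, 0], [3.91, 3.41, 0, 0, 0, 0, 0], [4.16, 4.28, 0, 0, 0, 0, 0], [4.27, 5.18, 0, 0, 0, 0, 0], [4.22, 6.07, 0, 0, 0, 0, 0], [4.03, 6.96, 0, 0, 0, 0, 0], [3.7, 7.79, 0, 0, 0, 0, 0], [3.24, 8.57, 0, 0, 0, 0, 0], [2.66, 9.25, 0, 0, 0, 0, 0], [1.97, 9.83, 0, 0, 0, 0, 0], [1.2, 10.3, 0, 0, 0, 0, 0], [0.36, 10.63, 0, 0, 0, 0, 0], [-0.52, 10.82, 0, 0, 0, 0, 0], [-1.42, 10.86, 0, 0, 0, 0, 0], [-2.32, 10.75, 0, 0, 0, 0, 0],
```

Blue is gripped (17 mm opening), so I'll sweep it.

Request:
play_rows([
  [0.86,0.27,0,0,0,0,0],
  [1.66,0.68,0,0,0,0,0],
  [2.39,1.22,0,0,0,0,0],
  [3.01,1.86,0,0,0,0,0],
  [3.53,2.6,0,0,0,0,0],
  [3.91,3.41,0,0,0,0,0],
  [4.16,4.28,0,0,0,0,0],
  [4.27,5.18,0,0,0,0,0],
  [4.22,6.07,0,0,0,0,0],
  [4.03,6.96,0,0,0,0,0],
  [3.7,7.79,0,0,0,0,0],
  [3.24,8.57,0,0,0,0,0],
  [2.66,9.25,0,0,0,0,0],
  [1.97,9.83,0,0,0,0,0],
  [1.2,10.3,0,0,0,0,0],
  [0.36,10.63,0,0,0,0,0],
  [-0.52,10.82,0,0,0,0,0],
  [-1.42,10.86,0,0,0,0,0],
  [-2.32,10.75,0,0,0,0,0],
  [-2.32,10.75,0,0,0,0,0],
])

```text
time: 12.85
tool_pos: [0.5791, 0.2346, 0.1403]
tool_rot: [-3.141, 0.002, -2.882]
contact_force: [1.1, -2.0, 6.6]
opening: 0.0172
grip_force: 25.0
```

```bash
python3 -c "
from h import *
ang()"
```

```text
t 12.85 feeder xy 0.0112 0.0535 r 0.0546 th -2.935 F [ 1.1 -2.   6.6] open 0.017190773494274097
```

Request:
play_rows([
  [0,0,0,0,0,0,0.45],
  [0,0,0,0,0,0,0.45],
  [0,0,0,0,0,0,0.45],
  [0,0,-2,0,0,0,0.45],
  [0,0,-5.5,0,0,0,0.45],
  [0.6,-2.7,-5.5,0,0,0,0.45],
  [1.5,-6.7,-5.5,0,0,0,0.45],
  [2.27,-10.75,-5.5,0,0,0,0.45],
  [2.27,-10.75,-5.5,0,0,0,0.45],
  [2.27,-10.75,-2.5,0,0,0,0.45],
  [2.27,-10.75,-0.5,0,0,0,0.45],
  [2.27,-10.75,0,0,0,0,0.45],
  [2.27,-10.75,0,0,0,0,0],
  [2.27,-10.75,0,0,0,0,0],
  [2.27,-10.75,0,0,0,0,0],
  [2.27,-10.75,0,0,0,0,0],
])

```text
time: 14.45
tool_pos: [0.5844, 0.125, 0.1404]
tool_rot: [-3.141, 0.002, -2.881]
contact_force: [-0.3, -1.0, 2.4]
opening: 0.0174
grip_force: 25.0
```

```bash
python3 -c "
from h import *
st=ang()
arc(.21,3.34,19)
p,d=optics.read_camera('scene');cv2.imwrite('pics/s6.png',cv2.resize(p[170:320,180:380,::-1],(800,600)))"
```

```text
t 14.45 feeder xy -0.0118 -0.0538 r 0.0551 th 0.216 F [-0.3 -1.   2.4] open 0.01738040290815449
[0.87, 0.26, 0, 0, 0, 0, 0], [1.68, 0.66, 0, 0, 0, 0, 0], [2.41, 1.19, 0, 0, 0, 0, 0], [3.05, 1.83, 0, 0, 0, 0, 0], [3.58, 2.57, 0, 0, 0, 0, 0], [3.98, 3.38, 0, 0, 0, 0, 0], [4.23, 4.25, 0, 0, 0, 0, 0], [4.35, 5.15, 0, 0, 0, 0, 0], [4.31, 6.05, 0, 0, 0, 0, 0], [4.13, 6.94, 0, 0, 0, 0, 0], [3.8, 7.78, 0, 0, 0, 0, 0], [3.34, 8.56, 0, 0, 0, 0, 0], [2.76, 9.25, 0, 0, 0, 0, 0], [2.07, 9.84, 0, 0, 0, 0, 0], [1.29, 10.31, 0, 0, 0, 0, 0], [0.45, 10.64, 0, 0, 0, 0, 0], [-0.43, 10.83, 0, 0, 0, 0, 0], [-1.34, 10.88, 0, 0, 0, 0, 0], [-2.24, 10.77, 0, 0, 0, 0, 0],
```

View pics/s6.png

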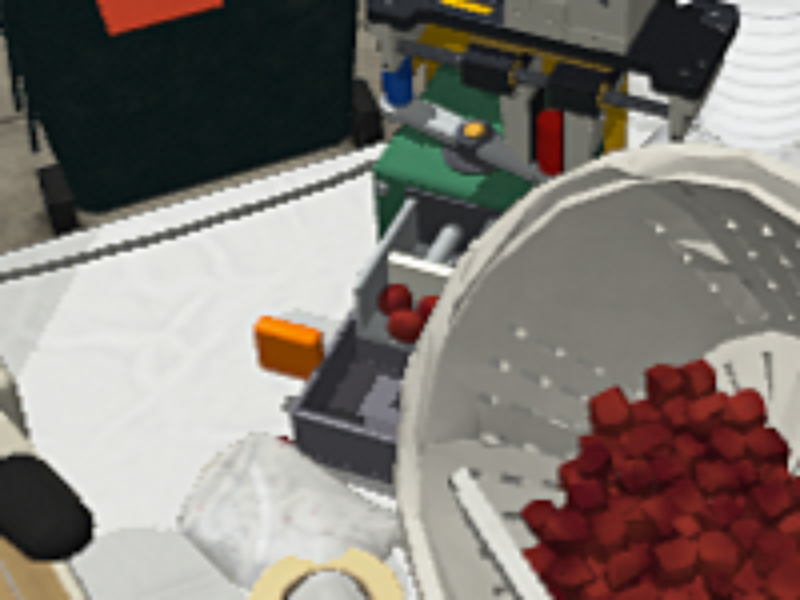

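The red grip is held, the ram (420,265) is pushing the plums towards the bin, and the bin is in place. I'll continue.

Request:
play_rows([
  [0.87,0.26,0,0,0,0,0],
  [1.68,0.66,0,0,0,0,0],
  [2.41,1.19,0,0,0,0,0],
  [3.05,1.83,0,0,0,0,0],
  [3.58,2.57,0,0,0,0,0],
  [3.98,3.38,0,0,0,0,0],
  [4.23,4.25,0,0,0,0,0],
  [4.35,5.15,0,0,0,0,0],
  [4.31,6.05,0,0,0,0,0],
  [4.13,6.94,0,0,0,0,0],
  [3.8,7.78,0,0,0,0,0],
  [3.34,8.56,0,0,0,0,0],
  [2.76,9.25,0,0,0,0,0],
  [2.07,9.84,0,0,0,0,0],
  [1.29,10.31,0,0,0,0,0],
  [0.45,10.64,0,0,0,0,0],
  [-0.43,10.83,0,0,0,0,0],
  [-1.34,10.88,0,0,0,0,0],
  [-2.24,10.77,0,0,0,0,0],
  [-2.24,10.77,0,0,0,0,0],
])

```text
time: 16.5
tool_pos: [0.5786, 0.2348, 0.1403]
tool_rot: [-3.141, 0.002, -2.881]
contact_force: [2.2, -1.6, 8.5]
opening: 0.0176
grip_force: 25.0
```

Request:
play_rows([
  [0,0,0,0,0,0,0.45],
  [0,0,0,0,0,0,0.45],
  [0,0,0,0,0,0,0.45],
  [0,0,-2,0,0,0,0.45],
  [0,0,-5.5,0,0,0,0.45],
  [0.6,-2.7,-5.5,0,0,0,0.45],
  [1.5,-6.7,-5.5,0,0,0,0.45],
  [2.27,-10.75,-5.5,0,0,0,0.45],
  [2.27,-10.75,-5.5,0,0,0,0.45],
  [2.27,-10.75,-2.5,0,0,0,0.45],
  [2.27,-10.75,-0.5,0,0,0,0.45],
  [2.27,-10.75,0,0,0,0,0.45],
  [2.27,-10.75,0,0,0,0,0],
  [2.27,-10.75,0,0,0,0,0],
  [2.27,-10.75,0,0,0,0,0],
  [2.27,-10.75,0,0,0,0,0],
])

```text
time: 18.1
tool_pos: [0.5842, 0.1246, 0.1404]
tool_rot: [-3.14, 0.002, -2.881]
contact_force: [0.9, -3.5, 2.2]
opening: 0.0172
grip_force: 25.0
```

```bash
python3 -c "
from h import *
st=ang()
arc(.21,2.61,16)"
```

```text
t 18.1 feeder xy -0.0121 -0.0541 r 0.0554 th 0.22 F [ 0.9 -3.5  2.2] open 0.017191707717805555
[0.79, 0.23, 0, 0, 0, 0, 0], [1.54, 0.58, 0, 0, 0, 0, 0], [2.23, 1.04, 0, 0, 0, 0, 0], [2.84, 1.59, 0, 0, 0, 0, 0], [3.36, 2.23, 0, 0, 0, 0, 0], [3.78, 2.94, 0, 0, 0, 0, 0], [4.09, 3.7, 0, 0, 0, 0, 0], [4.28, 4.5, 0, 0, 0, 0, 0], [4.35, 5.32, 0, 0, 0, 0, 0], [4.3, 6.14, 0, 0, 0, 0, 0], [4.12, 6.95, 0, 0, 0, 0, 0], [3.83, 7.72, 0, 0, 0, 0, 0], [3.42, 8.44, 0, 0, 0, 0, 0], [2.91, 9.09, 0, 0, 0, 0, 0], [2.31, 9.65, 0, 0, 0, 0, 0], [1.64, 10.12, 0, 0, 0, 0, 0],
```

Request:
play_rows([
  [0.79,0.23,0,0,0,0,0],
  [1.54,0.58,0,0,0,0,0],
  [2.23,1.04,0,0,0,0,0],
  [2.84,1.59,0,0,0,0,0],
  [3.36,2.23,0,0,0,0,0],
  [3.78,2.94,0,0,0,0,0],
  [4.09,3.7,0,0,0,0,0],
  [4.28,4.5,0,0,0,0,0],
  [4.35,5.32,0,0,0,0,0],
  [4.3,6.14,0,0,0,0,0],
  [4.12,6.95,0,0,0,0,0],
  [3.83,7.72,0,0,0,0,0],
  [3.42,8.44,0,0,0,0,0],
  [2.91,9.09,0,0,0,0,0],
  [2.5,9.5,0,0,0,0,0],
  [2.0,9.9,0,0,0,0,0],
  [1.7,10.1,0,0,0,0,0],
  [1.7,10.1,0,0,0,0,0],
  [1.7,10.1,0,0,0,0,0],
])

```text
time: 20.0
tool_pos: [0.5403, 0.2168, 0.1403]
tool_rot: [-3.139, -0.002, -2.881]
contact_force: [-4.0, -8.0, 11.6]
opening: 0.0172
grip_force: 25.0
```

```bash
python3 -c "
from h import *
st=ang()
p,d=optics.read_camera('wrist');cv2.imwrite('pics/w7.png',p[:,:,::-1])"
```

```text
t 20.0 feeder xy -0.0309 0.0463 r 0.0557 th 2.554 F [-4.  -8.  11.6] open 0.017187764325027895
```

View pics/w7.png

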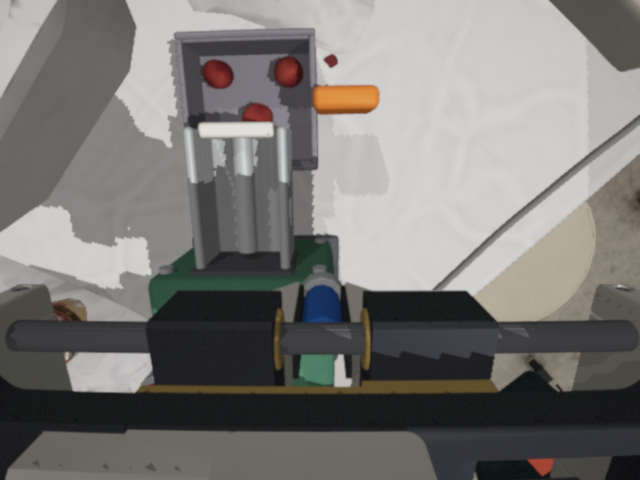

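The ram (235,130) is at the trough's end, and three plums lie in the bin at (217,73), (288,71) and (257,113). I'll release and back off.

Request:
play_rows([
  [0,0,0,0,0,0,0.45],
  [0,0,0,0,0,0,0.45],
  [0,0,0,0,0,0,0.45],
  [0,0,0,0,0,0,0.45],
  [0,0,-2,0,0,0,0.45],
  [0,0,-5,0,0,0,0.45],
  [0,0,-9,0,0,0,0.45],
  [0,0,-9,0,0,0,0.45],
  [0,0,-9,0,0,0,0.45],
  [0,0,-9,0,0,0,0.45],
])

```text
time: 21.05
tool_pos: [0.5403, 0.2183, 0.228]
tool_rot: [3.141, -0.002, -2.881]
contact_force: [-0.1, 0.9, -0.2]
opening: 0.0417
grip_force: 0.0
```

Run:
```python
from h import *
st=robot.observe(); p,d=optics.read_camera('wrist'); c=cam('wrist',st)
h,s,v=cv2.split(cv2.cvtColor(p,cv2.COLOR_RGB2HSV))
m=(((h<6)|(h>172))&(s>120)&(v>50)).astype(np.uint8)
n,l,S,cc=cv2.connectedComponentsWithStats(m)
ct=np.array([.4528,.1448]);a=-1.297;B=np.array([[np.cos(a),np.sin(a)],[-np.sin(a),np.cos(a)]])
for k in range(1,n):
    if S[k,4]>50:
        P=cloud(c,d,l==k)
        if len(P): print(cc[k].round(),S[k,4],'world',P.mean(0).round(3),'bin xy',(B@(P.mean(0)[:2]-ct)).round(3))
o=masks(p)['orange'].astype(np.uint8);n,l,S,cc=cv2.connectedComponentsWithStats(o);k=1+S[1:,4].argmax()
P=cloud(c,d,l==k);T=P[P[:,2]>.053];print('fin',cv2.minAreaRect((T[:,:2]*1000).astype(np.float32)))
```

```text
[294.  91.] 325 world [0.425 0.162 0.019] bin xy [-0.024 -0.022]
[242.  92.] 333 world [0.438 0.115 0.018] bin xy [ 0.025 -0.022]
[271. 122.] 252 world [0.458 0.147 0.02 ] bin xy [-0.001  0.005]
[ 87. 299.] 1216 world [0.633 0.043 0.106] bin xy [0.146 0.146]
[ 77. 313.] 148 world [0.649 0.035 0.106] bin xy [0.158 0.159]
fin ((436.9190673828125, 203.42515563964844), (12.783533096313477, 38.605594635009766), 14.686992645263672)
```

All three plums are inside the bin, the bin hasn't moved, and the hand is clear of everything.

```bash
python3 -c "
from cell import robot
print(robot.hand_in())"
```

```text
the job is handed in; nothing more can be done
None
```

The job is handed in: the bin stands released about 4 mm from the drop point, the crank is at its stop (about 11.98 rad), all three plums lie in the bin, and the arm is clear; it took about 21 s, and the judge's verdict was not shown.

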